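Sort washed bottle closures into their racks

ROBOT

A 6-joint arm with a two-finger parallel gripper is mounted at the origin on the work surface. World frame = base frame: x ahead of the robot, y to its left, z up, the work surface at z = 0. Lengths are in mm, angles in rad, forces in N, time in s.
With the tool pointing down it reaches from about 350 to 775 mm from the base axis. Payload 7.3 kg.
Tool frame: the origin (TCP) lies midway between the tips of the shut fingers; the grasp point (between the pads) lies 19 mm behind it (grip_point_offset is the distance from the TCP to the grasp point, in mm); z points along the fingers, x is the direction in which the jaws open and shut, and the axes are right-handed (so a half turn about z gives the same grasp; the last joint's range is limited). The gripper opens to 92 mm and grips with 3 to 60 N. Pads are 19 mm wide; open, the fingers measure 130 mm over their backs; the gripper's body (75 mm by 190 mm) begins 47 mm behind the grasp point.
Start: joints at [1.056, 0.342, 1.524, -0, 1.275, -0.146], TCP at [189.247, 489.725, 226.741] pointing down, gripper open.
Joint ranges: [-2.53, 2.53], [-0.77, 2.02], [0.04, 2.7], [-1, 4.14], [0.28, 2.66], [-3.11, 3.11]. Speed limits (rad/s): [2.57, 2.57, 3.14, 3.14, 3.14, 3.14].

INTERFACE

Orientations are given as a unit quaternion [w, x, y, z].
In Python, from cell import observe, read_camera, camera_model, finish_job, grip_point_offset gives the robot as it stands.
- The arm moves only by the tool send_rows, never from a script. Its argument "steps" is a list that holds one entry, the list of rows, each a list of 7 numbers: the turn, a rotation vector about the tool's x, y, z in degrees, then the shift along the tool's x, y, z in m, then the finger opening in m, from 0 to 0.0918. A call has 1 to 5 rows; each row is the pose to reach, as a shift and turn from the pose measured when the call began, along the tool's axes at that moment; what a row does not reach only later rows make up. A row lasts 1/8 s, in which the tool goes at most 62.5 mm and 10.7 degrees, less where a joint would pass 70% of its speed; a pose out of reach is approached as far as the arm can. A call with a gripper value outside its range is refused whole. The fingers move at their own pace and stop on an object; "squeeze" is the grip in N (left out, the last holds). Time passes only in rows, so rows that repeat a pose let the fingers close. It gives the time, the measured TCP pose, the force and the opening at its end, in the units of the state.
- observe(): the state, without advancing time (a new reading comes with each control period).
- read_camera(name): name is "scene" or "top" or "wrist"; returns the picture (420x560x3 uint8, blue, green, red); there is no depth.
- camera_model(name): a dict with "fovy" (degrees; the focal length in pixels is half the picture's height over the tangent of half this angle, whatever the lens; pixels are square), "cx", "cy" (the principal point, pixels), "k1" (the pictures are not rectified: a ray, as slopes to the right and down, at radius r is drawn at 1 + k1 r^2 times it, then the intrinsics apply), "R" (3x3) and "t" (3): a world point X has camera coordinates R X + t; the wrist camera has in their place "T_tool_cam" (4x4, takes a point from camera to tool coordinates, whose origin is the TCP and whose axes are the tool frame's). Camera axes: x right, y down, z forward; pixel columns grow to the right and rows downward; lengths in mm; the calibration is good to about 2 mm. A picture is of the moment at which its call begins: read the wrist's pose just before it. camera_model takes no time and is no camera call.
- finish_job(): hands the job in, once; it reports no verdict.
The state is a dict: "time": time; "joints": joint angles; "qvel": joint speeds; "tau": joint torques, N m; "tcp_pos": TCP position; "tool_rot": TCP orientation; "ft_force": force on the tool from outside, world axes, zero at the start; "ft_torque": the same for the moment, N m; "width": finger opening in mm.
Only numpy, scipy, OpenCV 4.12 (cv2) and the standard library are available. Lean on these libraries where they do the work, as an engineer would, in place of code of your own. Each camera call takes 0.05 s, during which the arm holds its last target.

TASK

The washed bottle closures lie mixed up on the mushroom-house bench; sort them into the green racks. Put each of the two caps flat in a bay of its own in the two-bay tray, each of the two open collars over a post of its own, right down on the post rack's plate, and the stopper stem-down in either hole of the hole block, its flange resting on the block. Everything must end standing upright; leave the culture bottle and the wash bottle where they are.

Things in the scene. Friction and masses are not known exactly. Their poses are not given: they have to be found in the camera images.
- cap1_mid (a point): a closed cylindrical bottle cap, pale blue plastic with fine upright ribs, 56 mm across, 46 mm tall, about 40 g, its flat closed top carries a 22 mm white spot; the point is its centre, half-way up (23 mm above its underside), z up. Standing on the bench at the start; round, so any grip direction serves. The two caps are alike
- cap2_mid (a point): a closed cylindrical bottle cap, pale blue plastic with fine upright ribs, 56 mm across, 46 mm tall, about 40 g, its flat closed top carries a 22 mm white spot; the point is its centre, half-way up (23 mm above its underside), z up. Standing on the bench at the start; round, so any grip direction serves. The two caps are alike
- collar1_mid (a point): an open ring (bottle-neck collar), pale blue plastic, 56 mm outside, 40 mm bore right through, 46 mm tall, about 35 g; the point is its centre in the bore, half-way up (23 mm above its underside), z up. Standing on the bench at the start. The two collars are alike
- collar2_mid (a point): an open ring (bottle-neck collar), pale blue plastic, 56 mm outside, 40 mm bore right through, 46 mm tall, about 35 g; the point is its centre in the bore, half-way up (23 mm above its underside), z up. Standing on the bench at the start. The two collars are alike
- stopper_mid (a point): the stopper, pale blue plastic, 64 mm tall, about 50 g: from below a stem 30 mm across and 26 mm long, a flange 58 mm across and 8 mm thick (26 to 34 mm up), and a round grip 28 mm across and 30 mm tall on top (34 to 64 mm up). The point is on its axis, 32 mm above the stem's end, z up. It stands on its stem at the start
- bay_tray: the two-bay tray: green, fixed, low open tray 86 mm (x) by 182 mm (y), walls 4 mm thick and 18 mm high over all, floor about 4 mm thick, one 4 mm divider across the middle; two bays 78 by 85 mm inside, their centres at y = -44.5 and +44.5 mm. Origin: centre of its underside, on the bench; z up; y along its length
- post_rack: the post rack: green, fixed base plate 90 mm (x) by 180 mm (y), 10 mm thick, with two upright round posts 18 mm across at y = -50 and +50 mm (x = 0); their tops are 45 mm above the bench. Origin: centre of its underside, on the bench; z up; y along its length
- hole_block: the hole block: green, fixed block 90 mm (x) by 180 mm (y), 34 mm high, with two round holes 48 mm across right through it at y = -45 and +45 mm (x = 0). Origin: centre of its underside, on the bench; z up; y along its length
- culture_bottle: bystander: light-brown culture bottle 92 mm across and 130 mm tall with a bunch of young mushrooms standing out of its neck, about 190 mm in all; origin at the centre of its underside. Must stay where it is
- wash_bottle: bystander: white wash bottle with a grey cap, 68 mm across, 170 mm tall; origin at the centre of its underside. Must stay where it is
Things that resemble listed ones, but are neither listed nor needed, are in the scene too. What is shaped like the part that bears cap2_mid but purple is not meant.

How it is judged (in metres and radians):
At the end, for the whole second after the job is handed in: Both caps stand flat on the tray's floor, one in each bay; both collars stand on the post rack's plate, one round each post; the stopper's stem is in one of the holes with its flange on the block (heights within about 5 mm, all upright within 0.12 rad); all at rest and released (x of cap1_mid in the frame of bay_tray between -0.016 and 0.016 m and (y of cap1_mid in the frame of bay_tray between 0.0265 and 0.0625 m or y of cap1_mid in the frame of bay_tray between -0.0625 and -0.0265 m) and z of cap1_mid in the frame of bay_tray between 0.022 and 0.032 m and x of collar1_mid in the frame of post_rack between -0.015 and 0.015 m and (y of collar1_mid in the frame of post_rack between 0.035 and 0.065 m or y of collar1_mid in the frame of post_rack between -0.065 and -0.035 m) and z of collar1_mid in the frame of post_rack between 0.028 and 0.038 m and x of cap2_mid in the frame of bay_tray between -0.016 and 0.016 m and (y of cap2_mid in the frame of bay_tray between 0.0265 and 0.0625 m or y of cap2_mid in the frame of bay_tray between -0.0625 and -0.0265 m) and z of cap2_mid in the frame of bay_tray between 0.022 and 0.032 m and x of collar2_mid in the frame of post_rack between -0.015 and 0.015 m and (y of collar2_mid in the frame of post_rack between 0.035 and 0.065 m or y of collar2_mid in the frame of post_rack between -0.065 and -0.035 m) and z of collar2_mid in the frame of post_rack between 0.028 and 0.038 m and x of stopper_mid in the frame of hole_block between -0.015 and 0.015 m and (y of stopper_mid in the frame of hole_block between 0.03 and 0.06 m or y of stopper_mid in the frame of hole_block between -0.06 and -0.03 m) and z of stopper_mid in the frame of hole_block between 0.036 and 0.044 m and angle between each of cap1_mid, cap2_mid, collar1_mid, collar2_mid, stopper_mid's own z axis and vertical below 0.12 rad and linear speed of each of cap1, cap2, collar1, collar2, stopper below 0.02 m/s); the robot touches nothing.
It fails at once if the culture bottle is shifted by more than 30 mm or tipped (distance of culture_bottle from where it was at the start of the episode above 0.03 m or angle between culture_bottle's own z axis and vertical above 0.3 rad).
It fails at once if the wash bottle is shifted by more than 30 mm or tipped (distance of wash_bottle from where it was at the start of the episode above 0.03 m or angle between wash_bottle's own z axis and vertical above 0.3 rad).
It also fails if it takes over 120 s, if anything falls off the work surface, if the arm or the gripper's body presses on something with over 40 N, if the wrist force passes 120 N, or if a joint passes its speed limit or range.

## Working session

There is one attempt and no reset: what is moved stays moved. The work goes in short steps, Python scripts to look and compute and a tool call to move; the robot and the scene stay as the last step left them, time stands still between calls to the robot, and variables do not carry over. Pictures are saved under pics/ and viewed, and the job is handed in when it is done.

Besides the shell and the picture viewer there is one more tool, called as name(argument=value, ...) on one line, values as JSON. send_rows: Moves the arm, as the interface text tells. Its arguments: {"type":"object","properties":{"steps":{"type":"array","items":{"type":"array","items":{"type":"array","items":{"type":"number"}}}},"squeeze":{"type":"number"}},"required":["steps"]}

```bash
ls; mkdir -p pics; python3 - <<'E'
from cell import *
import cv2
s=observe();print({k:s[k] for k in('time','tcp_pos','tool_rot','width','ft_force')},grip_point_offset)
for n in('scene','top','wrist'):
    im=read_camera(n);cv2.imwrite(f'pics/{n}0.png',im);print(n,camera_model(n))
E
```

```text
pics
{'time': 0.0, 'tcp_pos': array([189.0370747 , 489.32324216, 226.04614967]), 'tool_rot': array([ 3.60174564e-04,  8.24764651e-01,  5.65475595e-01, -7.01415684e-04]), 'width': 91.92801712142494, 'ft_force': array([0.79710189, 0.60617917, 0.20499333])} 18.8
scene {'fovy': 43.466676947811536, 'cx': 271.21843444476303, 'cy': 215.26694285956677, 'k1': -0.17524191726062344, 'R': array([[-0.36007319,  0.93288187,  0.0088717 ],
       [ 0.71106994,  0.28058953, -0.6447085 ],
       [-0.60392618, -0.22583385, -0.76437703]]), 't': array([ 174.14039395, -310.8509496 , 1823.04724368])}
top {'fovy': 42.86193939224796, 'cx': 283.1490455567854, 'cy': 210.75506968650944, 'k1': 0.06880302103690235, 'R': array([[ 0.00721437, -0.99996991, -0.00285051],
       [-0.9963741 , -0.00694671, -0.08479625],
       [ 0.0847739 ,  0.00345192, -0.99639423]]), 't': array([   8.69258627,  523.9650443 , 1371.98204019])}
wrist {'fovy': 69.09657841013602, 'cx': 285.46669636722163, 'cy': 204.48741767616585, 'k1': -0.012289666299073507, 'T_tool_cam': array([[ 9.99999603e-01, -4.75372390e-04, -7.53615339e-04,
         4.60295820e-01],
       [ 6.55897123e-04,  9.65205215e-01,  2.61492757e-01,
        -7.08976182e+01],
       [ 6.03087019e-04, -2.61493148e-01,  9.65205144e-01,
        -1.58470295e+02],
       [ 0.00000000e+00,  0.00000000e+00,  0.00000000e+00,
         1.00000000e+00]])}
```

View pics/scene0.png

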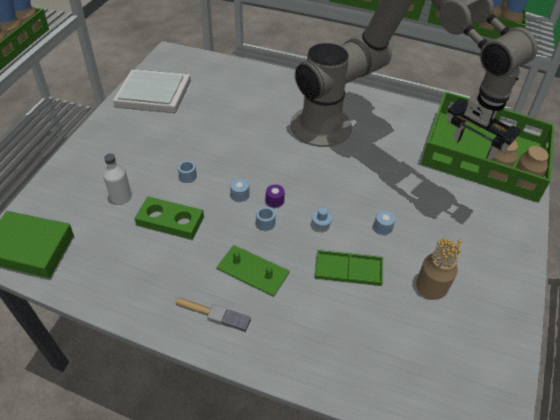

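View pics/top0.png

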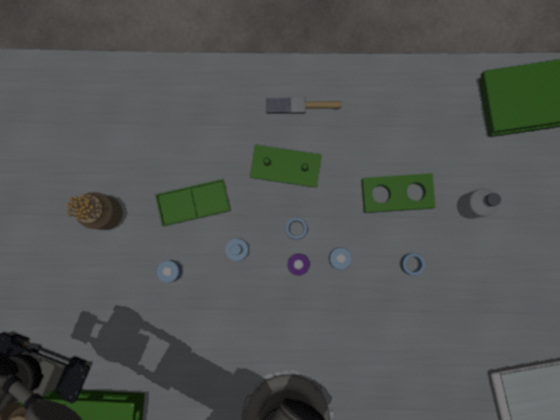

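View pics/wrist0.png

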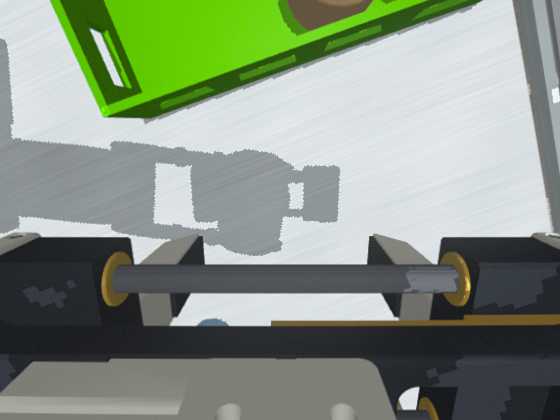

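The top view shows these candidates:
- **Caps (white spot):** blue at (168,271) and (341,258). The purple one at (299,264) is the decoy.
- **Collars (open rings):** (297,228) and (413,264).
- **Stopper:** (237,250).
- **Racks:** tray (194,202), posts (286,167), block (399,193).
- **Bystanders:** culture bottle (98,211) and wash bottle (484,203).

I'll check these in a close crop.

```bash
python3 - <<'E'
import cv2
im=cv2.imread('pics/top0.png')
for n,(x,y,w,h) in dict(a=(145,170,133,120),b=(240,140,133,145),c=(320,160,133,120)).items():
    k=cv2.resize(im[y:y+h,x:x+w],None,fx=6 if h==120 else 4,fy=6 if h==120 else 4,interpolation=cv2.INTER_CUBIC)
    k=cv2.convertScaleAbs(k,alpha=1.5)
    cv2.imwrite(f'pics/c_{n}.png',k[:600,:800])
E
```

```text
(no output)
```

View pics/c_a.png

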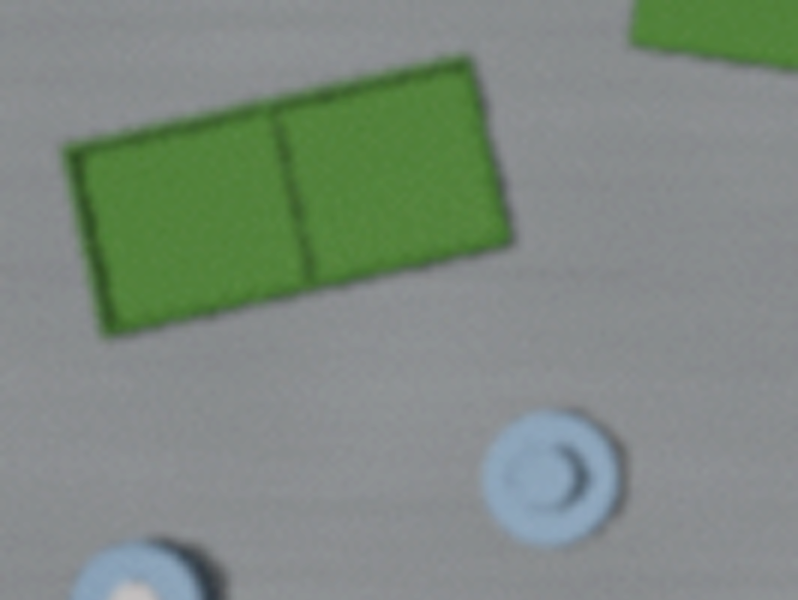

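View pics/c_b.png

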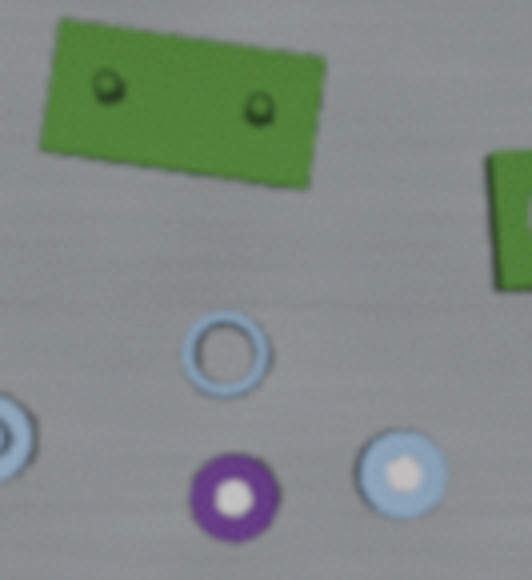

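View pics/c_c.png

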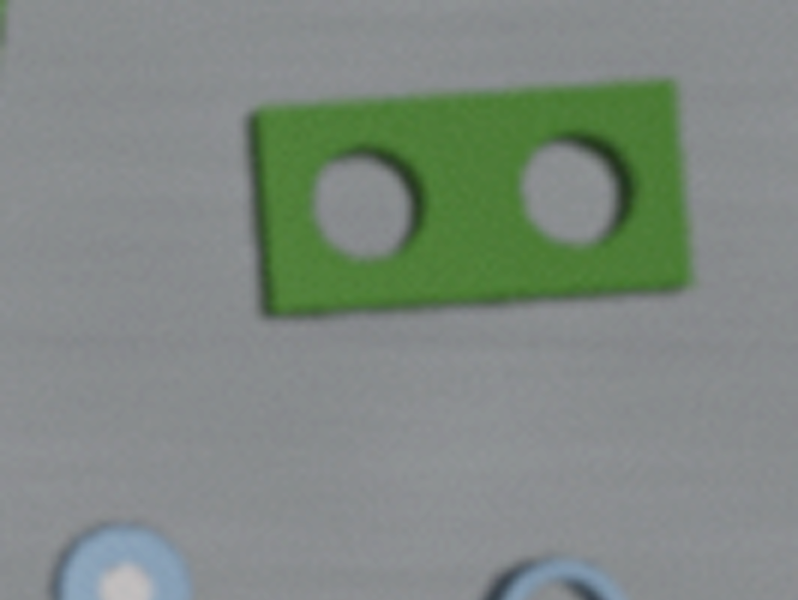

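```bash
cat > h.py <<'E'
import numpy as np,cv2
from scipy.optimize import minimize
from scipy.spatial.transform import Rotation as Ro
def cam(name,state=None):
    from cell import camera_model
    c=dict(camera_model(name))
    if 'T_tool_cam' in c:
        w,x,y,z=state['tool_rot'];A=Ro.from_quat([x,y,z,w]).as_matrix();T=np.array(c['T_tool_cam'])
        Rw=A@T[:3,:3];tw=A@T[:3,3]+state['tcp_pos'];c['R']=Rw.T;c['t']=-Rw.T@tw
    c['f']=210/np.tan(np.radians(c['fovy']/2));return c
def proj(c,P):
    X=np.atleast_2d(P)@np.array(c['R']).T+c['t'];s=X[:,:2]/X[:,2:];r2=(s**2).sum(1,keepdims=True)
    return s*(1+c['k1']*r2)*c['f']+[c['cx'],c['cy']]
def unproj(c,uv,z):
    d=(np.array(uv,float)-[c['cx'],c['cy']])/c['f'];s=d.copy()
    for _ in range(20): s=d/(1+c['k1']*(s@s))
    R=np.array(c['R']);o=-R.T@c['t'];v=R.T@np.array([s[0],s[1],1]);return (o+v*(z-o[2])/v[2])[:2]
A=np.linspace(0,2*np.pi,48,endpoint=False)
def cyl(x,y,r,z0,z1): return np.vstack([np.c_[x+r*np.cos(A),y+r*np.sin(A),0*A+z] for z in(z0,z1)])
def box(x,y,yaw,lx,ly,z0,z1):
    c,s=np.cos(yaw),np.sin(yaw);return np.array([[x+c*a*lx/2-s*b*ly/2,y+s*a*lx/2+c*b*ly/2,z] for a in(-1,1) for b in(-1,1) for z in(z0,z1)])
S=6
def fill(c,parts,roi):
    x0,y0,w,h=roi;m=np.zeros((h*S,w*S),np.uint8)
    for P in parts:
        hull=cv2.convexHull(((proj(c,P)-[x0-.5,y0-.5])*S-.5).astype(np.float32))
        cv2.fillConvexPoly(m,np.round(hull).astype(np.int32),255)
    return cv2.resize(m,(w,h),interpolation=cv2.INTER_AREA)/255.
def blobs(im,kind):
    hsv=cv2.cvtColor(im,cv2.COLOR_BGR2HSV);
    lo,hi={'blue':((98,60,60),(118,255,255)),'green':((45,120,40),(75,255,255))}[kind]
    m=cv2.inRange(hsv,lo,hi);n,l,st,ce=cv2.connectedComponentsWithStats(m)
    return [(st[i],ce[i],(l==i)) for i in range(1,n) if st[i][4]>60]
def fit(c,mask,st,model,p0,holefill=True,step=(8,8,.1)):
    x0,y0=st[0]-6,st[1]-6;w,h=st[2]+12,st[3]+12
    x0=max(x0,0);y0=max(y0,0);mm=mask.astype(np.uint8)
    if holefill:
        cs,_=cv2.findContours(mm,cv2.RETR_EXTERNAL,cv2.CHAIN_APPROX_NONE);mm=cv2.drawContours(mm*0,cs,-1,1,-1)
    mm=mm[y0:y0+h,x0:x0+w].astype(float);h,w=mm.shape
    def cost(p): return ((fill(c,model(p),(x0,y0,w,h))-mm)**2).sum()
    n=len(p0);sim=np.vstack([p0]+[np.array(p0)+np.eye(n)[i]*step[i] for i in range(n)])
    r=minimize(cost,p0,method='Nelder-Mead',options=dict(initial_simplex=sim,xatol=.01,fatol=.01,maxiter=400))
    return r.x,r.fun,mm.sum()
capm=lambda p:[cyl(p[0],p[1],28,0,46)]
stopm=lambda p:[cyl(p[0],p[1],15,0,26),cyl(p[0],p[1],29,26,34),cyl(p[0],p[1],14,34,64)]
traym=lambda p:[box(*p,86,182,0,18)]
postm=lambda p:[box(*p,90,180,0,10)]+[cyl(p[0]-np.sin(p[2])*s,p[1]+np.cos(p[2])*s,9,10,45) for s in(-50,50)]
blkm=lambda p:[box(*p,90,180,0,34)]
E
python3 - <<'E'
from h import *
D={'top':dict(cap1=(168,271),cap2=(341,258),col1=(297,228),col2=(413,264),stop=(237,250),tray=(194,202),post=(286,167),blk=(399,193)),
'scene':dict(cap1=(385,222),cap2=(240,189),col1=(265,218),col2=(187,172),stop=(321,219),tray=(349,267),post=(253,270),blk=(170,217))}
for n in D:
    c=cam(n);im=cv2.imread(f'pics/{n}0.png');B=blobs(im,'blue');G=blobs(im,'green')
    for k,uv in D[n].items():
        L=G if k in('tray','post','blk') else B
        st,ce,m=min(L,key=lambda b:np.hypot(*(b[1]-uv)))
        g=unproj(c,ce,20);mod={'cap':capm,'col':capm,'sto':stopm,'tra':traym,'pos':postm,'blk':blkm}[k[:3]]
        p0=list(g)
        if L is G:
            cand=[fit(c,m,st,mod,p0+[a]) for a in(-.3,0,.3)];r=min(cand,key=lambda q:q[1])
        else: r=fit(c,m,st,mod,p0)
        print(n,k,np.round(r[0],3),round(r[1],1),r[2])
c=cam('top')
for k,uv in dict(cult=(98,211),wash=(484,203)).items(): print(k,unproj(c,uv,60))
E
```

```text
top cap1 [366.906 304.032] 92.5 361.0
top cap2 [ 402.463 -133.482] 62.0 342.0
top col1 [478.063 -20.826] 64.0 316.0
top col2 [ 391.642 -318.98 ] 105.5 357.0
top stop [420.959 128.668] 83.9 315.0
top tray [5.45731e+02 2.48929e+02 2.49000e-01] 243.9 2085.0
top post [ 6.45693e+02  8.22500e+00 -1.48000e-01] 230.2 2069.0
top blk [ 5.73685e+02 -2.84192e+02  8.90000e-02] 234.1 2306.0
scene cap1 [363.551 303.719] 55.3 360.0
scene cap2 [ 399.061 -135.425] 60.9 318.0
scene col1 [476.493 -22.228] 61.3 354.0
scene col2 [ 387.11  -321.796] 58.2 297.0
scene stop [421.029 132.326] 48.4 262.0
scene tray [5.43689e+02 2.48891e+02 2.25000e-01] 151.7 1806.0
scene post [ 6.43735e+02  6.29200e+00 -1.42000e-01] 165.7 1778.0
scene blk [ 5.72512e+02 -2.87013e+02  5.40000e-02] 122.6 1813.0
cult [516.81180561 478.33076049]
wash [ 543.74565213 -492.05425167]
```

```bash
cat >> h.py <<'E'
def plan(x,y,gz,yaw):
    """world target of grasp point, jaw yaw -> one row in tool axes"""
    from cell import observe
    s=observe();w,a,b,c=s['tool_rot'];R=Ro.from_quat([a,b,c,w]).as_matrix()
    cur=np.arctan2(R[1,0],R[0,0]);yaw=min((yaw+k*np.pi for k in(-1,0,1)),key=lambda q:abs(q-cur))
    q1=np.arctan2(y,x);print('q6 at end ~',round(q1-yaw,2),'t',round(s['time'],2))
    T=np.array([[np.cos(yaw),np.sin(yaw),0],[np.sin(yaw),-np.cos(yaw),0],[0,0,-1.]]).T
    d=R.T@(np.array([x,y,gz-18.8])-s['tcp_pos'])/1000;r=np.degrees(Ro.from_matrix(R.T@T).as_rotvec())
    print(np.round(r,1).tolist(),np.round(d,4).tolist(),'dist',round(np.linalg.norm(d)*1000),s['width'])
def wfit(kind,uv,save=None,z=0,p0=None):
    from cell import observe,read_camera
    s=observe();im=read_camera('wrist');c=cam('wrist',s)
    if save: cv2.imwrite('pics/'+save,im)
    return im,c
E
python3 -c "
from h import *
plan(365,304,160,.3)"
```

```text
q6 at end ~ 0.39 t 0.15
[0.0, 0.1, 51.7] [-0.1095, 0.2309, 0.0851] dist 269 92.14322749635751
```

send_rows(steps=[[[0, 0, 51.7, -0.1095, 0.231, 0.085, 0.0918], [0, 0, 51.7, -0.1095, 0.231, 0.085, 0.0918], [0, 0, 51.7, -0.1095, 0.231, 0.085, 0.0918], [0, 0, 51.7, -0.1095, 0.231, 0.085, 0.0918], [0, 0, 51.7, -0.1095, 0.231, 0.085, 0.0918]]], squeeze=20)

```text
time: 0.78
tcp_pos: [366.3, 301.3, 140.0]
tool_rot: [0.001, 0.989, 0.145, -0.001]
ft_force: [-0.5, 1.0, -0.0]
width: 91.8
```

```bash
python3 -c "
from h import *
plan(365,304,160,.3)
im,c=wfit(0,0,'w1.png')
print(proj(c,[[365,304,46],[365,304,0]]))"
```

```text
q6 at end ~ 0.39 t 0.78
[0.1, 0.2, -0.5] [-0.0004, -0.003, -0.0012] dist 3 91.75400459915151
[[285.75889373 203.70325855]
 [285.84544029 191.73004484]]
```

View pics/w1.png

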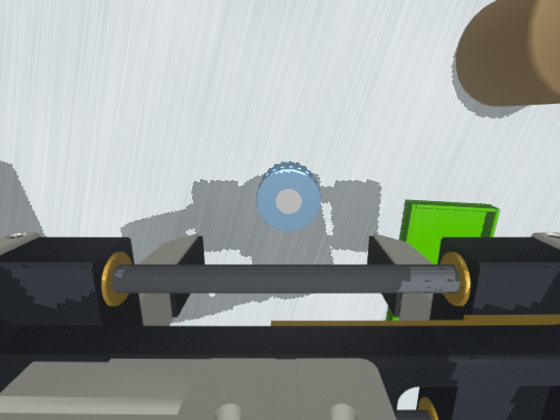

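The wrist view shows the blue cap with its white spot centred at (288.5,201.5), about where I predicted it.

```bash
python3 -c "
from h import *
from cell import observe
p=unproj(cam('wrist',observe()),(288.5,201.3),46);print(p)
plan(*p,37,.3)"
```

```text
[367.32511155 306.3060056 ]
q6 at end ~ 0.4 t 0.82
[0.1, 0.2, -0.9] [0.0023, -0.0054, 0.1215] dist 122 91.51696110204678
```

send_rows(steps=[[[0, 0, -0.5, 0.002, -0.0045, 0.06, 0.0918], [0, 0, -0.5, 0.002, -0.0045, 0.11, 0.0918], [0, 0, -0.5, 0.002, -0.0045, 0.1215, 0.0918], [0, 0, -0.5, 0.002, -0.0045, 0.1215, 0.0918], [0, 0, -0.5, 0.002, -0.0045, 0.1215, 0.04]]])

```text
time: 1.45
tcp_pos: [368.4, 306.3, 20.0]
tool_rot: [0.001, 0.989, 0.147, 0.0]
ft_force: [0.7, 0.1, 0.4]
width: 85.7
```

send_rows(steps=[[[0, 0, 0, 0, 0, 0, 0.04], [0, 0, 0, 0, 0, 0, 0.04], [0, 0, 0, 0, 0, 0, 0.04], [0, 0, 0, 0, 0, 0, 0.04]]])

```text
time: 1.95
tcp_pos: [368.6, 306.4, 20.4]
tool_rot: [0.001, 0.989, 0.147, 0.001]
ft_force: [-0.4, -1.0, 6.4]
width: 55.4
```

```bash
python3 -c "
from h import *
plan(534.8,292.3,110,.225)"
```

```text
q6 at end ~ 0.28 t 1.95
[0.1, -0.1, 4.0] [0.155, 0.0618, -0.0705] dist 181 55.4192599942195
```

send_rows(steps=[[[0, 0, 0, 0, 0, -0.055, 0.04], [0, 0, 4, 0.05, 0.02, -0.0705, 0.04], [0, 0, 4, 0.11, 0.044, -0.0705, 0.04], [0, 0, 4, 0.155, 0.062, -0.0705, 0.04], [0, 0, 4, 0.155, 0.062, -0.0705, 0.04]]])

```text
time: 2.58
tcp_pos: [537.8, 291.0, 90.4]
tool_rot: [0.001, 0.994, 0.111, 0.001]
ft_force: [-0.2, -0.9, -1.4]
width: 55.2
```

```bash
python3 -c "
from h import *
plan(534.8,292.3,44,.225)
im,c=wfit(0,0,'w2.png')
print(proj(c,[[534.8,292.3,4],[544.7,248.9,18]]))"
```

```text
q6 at end ~ 0.28 t 2.58
[0.1, -0.1, -0.2] [-0.0028, -0.002, 0.0652] dist 65 55.20921192748371
[[282.54339049 207.37562209]
 [282.73463397 263.67902688]]
```

View pics/w2.png

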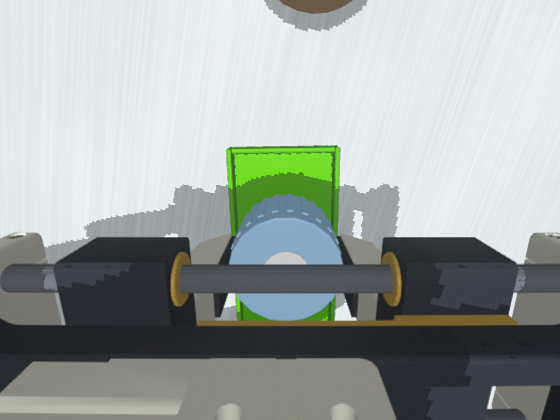

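The wrist view shows the cap held centrally over the far bay. The far wall's outer top corners are at about (228,148) and (340,146).

```bash
python3 -c "
from h import *
from cell import observe
c=cam('wrist',observe())
a=unproj(c,(228,148),18);b=unproj(c,(340,146.5),18);print(a,b,np.linalg.norm(a-b))
d=(b-a)/np.linalg.norm(b-a);m=(a+b)/2;n=np.array([-d[1],d[0]]);yaw=np.arctan2(d[1],d[0]);print(yaw)
for o in(91,91-44.5,91+44.5):print(m-n*o)
"
```

```text
[481.63031384 332.47990143] [562.86592143 351.97017359] 83.5409758700528
0.23547195756560035
[543.47859463 253.73624248]
[533.09665808 297.00823565]
[553.86053119 210.4642493 ]
```

send_rows(steps=[[[0, 0, 0, -0.003, -0.004, 0.04, 0.04], [0, 0, 0, -0.003, -0.004, 0.066, 0.04], [0, 0, 0, -0.003, -0.004, 0.066, 0.04], [0, 0, 0, -0.003, -0.004, 0.066, 0.04]]])

```text
time: 3.12
tcp_pos: [530.6, 294.8, 24.4]
tool_rot: [0.001, 0.994, 0.112, -0.0]
ft_force: [0.4, 0.6, -1.1]
width: 55.4
```

send_rows(steps=[[[0, 0, 0, 0.003, 0, 0, 0.04], [0, 0, 0, 0.003, 0, 0, 0.04], [0, 0, 0, 0.003, 0, 0, 0.085], [0, 0, 0, 0.003, 0, 0, 0.085], [0, 0, 0, 0.003, 0, -0.02, 0.0918]]])

```text
time: 3.75
tcp_pos: [532.4, 295.0, 43.2]
tool_rot: [0.001, 0.994, 0.112, -0.002]
ft_force: [0.2, -0.8, -0.3]
width: 81.3
```

```bash
python3 -c "
from h import *
plan(421,130.5,140,.1)"
```

```text
q6 at end ~ 0.2 t 3.75
[0.1, 0.2, 7.1] [-0.1455, 0.1358, -0.0771] dist 213 81.30336210936557
```

send_rows(steps=[[[0, 0, 0, 0, 0, -0.06, 0.0918], [0, 0, 7, -0.04, 0.037, -0.077, 0.0918], [0, 0, 7, -0.09, 0.084, -0.077, 0.0918], [0, 0, 7, -0.1455, 0.136, -0.077, 0.0918], [0, 0, 7, -0.1455, 0.136, -0.077, 0.0918]]])

```text
time: 4.38
tcp_pos: [418.6, 128.3, 121.3]
tool_rot: [0.002, 0.999, 0.05, -0.003]
ft_force: [1.3, 0.9, 0.4]
width: 92.0
```

```bash
python3 -c "
from h import *
plan(421,130.5,57,.1)
im,c=wfit(0,0,'w3.png')
print(proj(c,[[421,130.5,64],[421,130.5,34]]))"
```

```text
q6 at end ~ 0.2 t 4.38
[0.2, 0.3, -0.0] [0.003, -0.0022, 0.0831] dist 83 91.95687160039657
[[290.07443576 217.75370742]
 [289.73813181 206.76805116]]
```

View pics/w3.png

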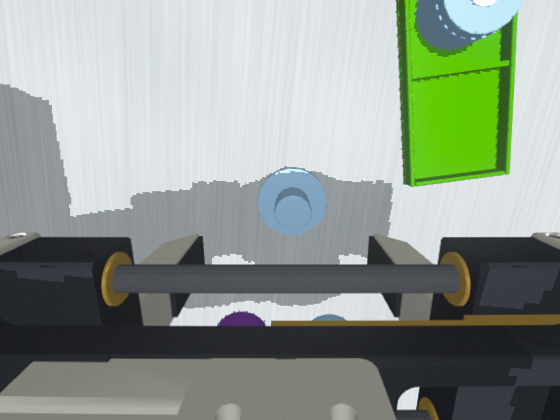

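The stopper's flange is centred at (292.5,201.5) and its grip top at (293,213). The cap stands in the far bay.

```bash
python3 -c "
from h import *
from cell import observe
c=cam('wrist',observe())
print(unproj(c,(292.5,201.5),34),unproj(c,(293,213),64));plan(422.5,133,57,.1)
for z,l in((18,[(413,184),(511,174)]),): print([unproj(c,u,z) for u in l])
print(unproj(c,(481,-1),50))
"
```

```text
[422.4296163  134.62006669] [422.39606311 133.75514429]
q6 at end ~ 0.2 t 4.42
[0.2, 0.3, -0.0] [0.0052, -0.0052, 0.083] dist 83 91.72009322888954
[array([526.12109104, 156.72426633]), array([609.16157851, 174.04228851])]
[531.42986455 289.34053998]
```

send_rows(steps=[[[0, 0, 0, 0.0045, -0.0045, 0.04, 0.0918], [0, 0, 0, 0.0045, -0.0045, 0.075, 0.0918], [0, 0, 0, 0.0045, -0.0045, 0.083, 0.0918], [0, 0, 0, 0.0045, -0.0045, 0.083, 0.01], [0, 0, 0, 0.0045, -0.0045, 0.083, 0.01]]])

```text
time: 5.05
tcp_pos: [422.8, 132.6, 39.3]
tool_rot: [0.002, 0.999, 0.05, -0.002]
ft_force: [0.5, 0.4, -0.1]
width: 76.1
```

send_rows(steps=[[[0, 0, 0, 0, 0, 0, 0.01], [0, 0, 0, 0, 0, 0, 0.01], [0, 0, 0, 0, 0, 0, 0.01], [0, 0, 0, 0, 0, 0, 0.01], [0, 0, 0, 0, 0, 0, 0.01]]])

```text
time: 5.68
tcp_pos: [422.8, 132.5, 39.3]
tool_rot: [0.002, 0.999, 0.05, -0.002]
ft_force: [0.9, 0.2, -0.9]
width: 27.6
```

```bash
python3 -c "
from h import *
plan(575.5,-240.7,150,.05)"
```

```text
q6 at end ~ -0.45 t 5.67
[0.2, 0.2, 2.9] [0.1143, 0.3869, -0.0911] dist 414 27.589100620039652
```

send_rows(steps=[[[0, 0, 0, 0, 0, -0.06, 0.01], [0, 0, 0, 0.01, 0.04, -0.091, 0.01], [0, 0, 0, 0.026, 0.09, -0.091, 0.01], [0, 0, 0, 0.042, 0.145, -0.091, 0.01], [0, 0, 0, 0.058, 0.2, -0.091, 0.01]]])

```text
time: 6.3
tcp_pos: [501.2, -62.0, 130.8]
tool_rot: [0.002, 0.999, 0.05, -0.002]
ft_force: [0.6, 0.6, -0.4]
width: 27.7
```

```bash
python3 -c "
from h import *
plan(575.5,-240.7,150,.05)"
```

```text
q6 at end ~ -0.45 t 6.3
[0.2, 0.2, 2.9] [0.056, 0.1853, -0.0001] dist 194 27.676593489879398
```

send_rows(steps=[[[0, 0, 3, 0.018, 0.06, 0, 0.01], [0, 0, 3, 0.036, 0.12, 0, 0.01], [0, 0, 3, 0.056, 0.185, 0, 0.01], [0, 0, 3, 0.056, 0.185, 0, 0.01], [0, 0, 3, 0.056, 0.185, 0, 0.01]]])

```text
time: 6.92
tcp_pos: [574.9, -240.4, 130.3]
tool_rot: [0.001, 1.0, 0.023, -0.002]
ft_force: [0.7, -0.4, -1.7]
width: 27.5
```

```bash
python3 -c "
from h import *
plan(575.5,-240.7,94,.05)
im,c=wfit(0,0,'w4.png')
print(proj(c,[[575.5,-240.7,34]]))"
```

```text
q6 at end ~ -0.45 t 6.92
[0.1, 0.3, -0.2] [0.0009, 0.0002, 0.0551] dist 55 27.540935635896226
[[287.36798529 206.58884101]]
```

View pics/w4.png

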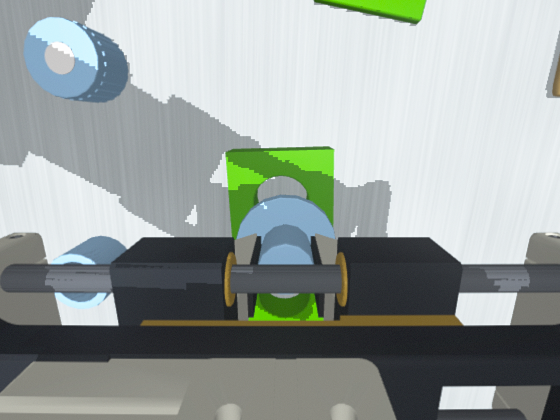

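Part of the hole is visible: columns 257 to 306, top edge at row 176. The block's top corners are at about (227,149) and (334,147).

```bash
python3 -c "
from h import *
from cell import observe
c=cam('wrist',observe())
print(unproj(c,(281.5,200.8),34))
a=unproj(c,(227.5,149.5),34);b=unproj(c,(334,147.5),34);print(a,b,np.linalg.norm(a-b))
d=(b-a)/np.linalg.norm(b-a);n=np.array([-d[1],d[0]]);print(np.arctan2(d[1],d[0]),(a+b)/2-45*n)
im=cv2.imread('pics/w4.png')[130:330,200:360];cv2.imwrite('pics/w4c.png',cv2.resize(im,None,fx=3,fy=3))
"
```

```text
[ 570.12175668 -234.90928694]
[ 523.58170046 -193.2686252 ] [ 611.36027467 -187.45578435] 87.97083157826162
0.06612508992341573 [ 570.44444858 -235.26385875]
```

View pics/w4c.png

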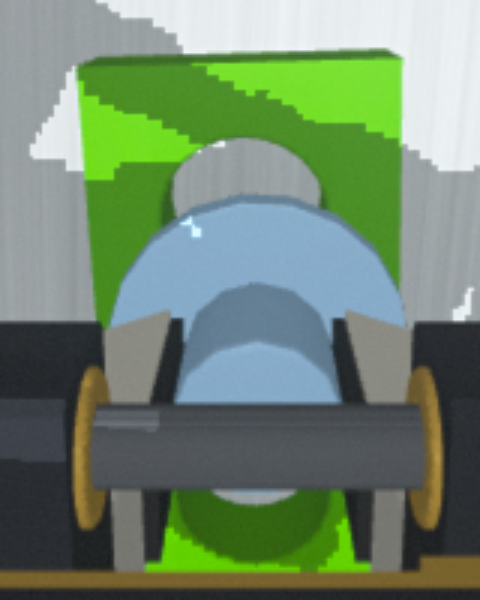

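```bash
python3 -c "
from h import *
from cell import observe
s=observe();c=cam('wrist',s);x,y,z=s['tcp_pos'];print(x,y,z)
g=z+18.8-58.1
for dy in(0,3,6):
  for zz in(26,34):
    p=proj(c,cyl(x,y+dy,29,g+zz,g+zz)[:48]);print(dy,zz,'top row',p[:,1].min(),'cols',p[:,0].min(),p[:,0].max())
  p=proj(c,cyl(x,y+dy,14,g+64,g+64)[:48]);print('grip top row',p[:,1].min())
"
```

```text
574.804437184678 -239.4553266930161 130.5890963535944
0 26 top row 196.59569751421222 cols 238.57386347686128 334.5521394085195
0 34 top row 200.0423536781816 cols 236.4622716332926 336.63866389642703
grip top row 246.63542468317672
3 26 top row 191.5477151249732 cols 238.60531364952587 335.00259166872104
3 34 top row 194.77879210525913 cols 236.48517458568466 337.11876525940767
grip top row 240.71408724895568
6 26 top row 186.45441246667727 cols 238.6373106590688 335.4566946475816
6 34 top row 189.46572322386487 cols 236.50859383351587 337.60293153032353
grip top row 234.7259687164097
```

send_rows(steps=[[[0, 0, 0, -0.0043, -0.0025, 0.0, 0.01], [0, 0, 0, -0.0043, -0.0025, 0.03, 0.01], [0, 0, 0, -0.0043, -0.0025, 0.052, 0.01], [0, 0, 0, -0.0043, -0.0025, 0.066, 0.01], [0, 0, 0, -0.0043, -0.0025, 0.072, 0.01]]])

```text
time: 7.6
tcp_pos: [569.8, -236.5, 58.2]
tool_rot: [0.001, 1.0, 0.024, -0.003]
ft_force: [0.3, -0.6, -0.9]
width: 27.6
```

send_rows(steps=[[[0, 0, 0, 0, 0, 0.006, 0.01], [0, 0, 0, 0, 0, 0.01, 0.01], [0, 0, 0, 0, 0, 0.01, 0.01], [0, 0, 0, 0, 0, 0.01, 0.01]]])

```text
time: 8.1
tcp_pos: [569.9, -236.6, 48.6]
tool_rot: [0.001, 1.0, 0.024, -0.003]
ft_force: [-0.1, -0.4, -0.9]
width: 27.5
```

send_rows(steps=[[[0, 0, 0, 0, 0, 0.001, 0.01], [0, 0, 0, 0, 0, 0.001, 0.06], [0, 0, 0, 0, 0, 0.001, 0.06], [0, 0, 0, 0, 0, -0.01, 0.06], [0, 0, 0, 0, 0, -0.06, 0.0918]]])

```text
time: 8.72
tcp_pos: [568.5, -235.6, 107.0]
tool_rot: [-0.001, 1.0, 0.024, -0.005]
ft_force: [1.3, -0.7, 0.6]
width: 62.7
```

```bash
python3 -c "
from h import *
plan(388.5,-319,140,-.2)
"
```

```text
q6 at end ~ -0.49 t 8.72
[-0.0, 0.6, 14.2] [-0.184, 0.0745, -0.0124] dist 199 62.7392292848499
```

send_rows(steps=[[[0, 0.4, 7, -0.05, 0.02, -0.02, 0.0918], [0, 0.4, 14, -0.11, 0.045, -0.016, 0.0918], [0, 0.4, 14, -0.165, 0.067, -0.013, 0.0918], [0, 0.4, 14, -0.184, 0.0745, -0.0124, 0.0918], [0, 0.4, 14, -0.184, 0.0745, -0.0124, 0.0918]]])

```text
time: 9.35
tcp_pos: [387.7, -319.9, 122.2]
tool_rot: [0.0, 0.995, -0.099, -0.001]
ft_force: [-0.1, -0.6, -0.2]
width: 92.0
```

```bash
python3 -c "
from h import *
im,c=wfit(0,0,'w5.png')
print(proj(c,[[388.5,-319,46]]))
plan(388.5,-319,37,-.2)
from cell import read_camera
cv2.imwrite('pics/top1.png',read_camera('top'))"
```

```text
[[287.34725557 211.66705471]]
q6 at end ~ -0.49 t 9.4
[0.1, 0.1, 0.2] [-0.0001, -0.0005, 0.1039] dist 104 92.01673309482298
```

View pics/w5.png

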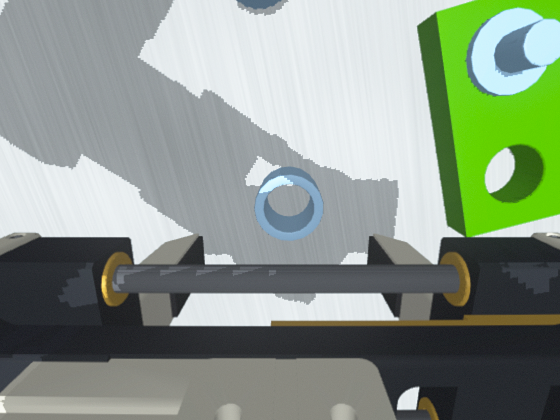

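View pics/top1.png

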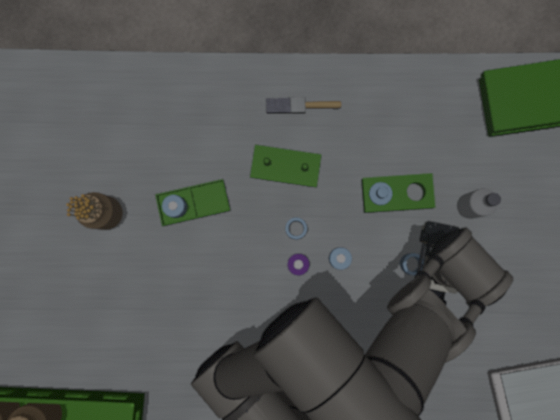

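Cap 1 and the stopper look seated. The collar's ring top is centred at (289,206), so I'll nudge about 3 mm.

```bash
python3 -c "
from h import *
from cell import observe
print(unproj(cam('wrist',observe()),(289,206),46))
plan(389.5,-316,37,-.2)"
```

```text
[ 392.33035459 -313.83341445]
q6 at end ~ -0.48 t 9.45
[0.0, 0.1, 0.2] [-0.0002, -0.0032, 0.1037] dist 104 92.04497369832016
```

send_rows(steps=[[[0, 0, 0, 0.001, -0.0032, 0.05, 0.0918], [0, 0, 0, 0.001, -0.0032, 0.095, 0.0918], [0, 0, 0, 0.001, -0.0032, 0.104, 0.0918], [0, 0, 0, 0.001, -0.0032, 0.104, 0.04], [0, 0, 0, 0.001, -0.0032, 0.104, 0.04]]])

```text
time: 10.07
tcp_pos: [391.8, -317.0, 19.5]
tool_rot: [0.001, 0.995, -0.098, -0.0]
ft_force: [0.2, 0.1, 0.1]
width: 76.2
```

send_rows(steps=[[[0, 0, 0, 0, 0, 0, 0.04], [0, 0, 0, 0, 0, 0, 0.04], [0, 0, 0, 0, 0, 0, 0.04]]])

```text
time: 10.45
tcp_pos: [392.3, -317.6, 20.5]
tool_rot: [0.002, 0.995, -0.098, 0.001]
ft_force: [-1.1, 1.0, 7.1]
width: 56.1
```

```bash
python3 -c "
from h import *
c=cam('top')
for k in (267,161.5),(305,167): print(unproj(c,k,45))
print(postm([644.7,7.3,-.143])[1].mean(0),postm([644.7,7.3,-.143])[2].mean(0))
plan(638,-42.2,130,-.143)"
```

```text
[649.30791329  54.9502648 ]
[635.62364228 -43.21754781]
[637.57434349 -42.18964558  27.5       ] [651.82565651  56.78964558  27.5       ]
q6 at end ~ 0.08 t 10.45
[0.2, -0.1, -3.0] [0.1877, -0.3175, -0.0916] dist 380 56.06955909396766
```

send_rows(steps=[[[0, 0, 0, 0, 0, -0.06, 0.04], [0, 0, -1, 0.01, -0.02, -0.0916, 0.04], [0, 0, -2, 0.035, -0.06, -0.0916, 0.04], [0, 0, -3, 0.065, -0.11, -0.0916, 0.04], [0, 0, -3, 0.095, -0.16, -0.0916, 0.04]]])

```text
time: 11.08
tcp_pos: [517.4, -177.6, 112.0]
tool_rot: [0.002, 0.997, -0.072, 0.001]
ft_force: [1.4, -1.2, -0.2]
width: 56.2
```

```bash
python3 -c "
from h import *
plan(637,-42,130,-.143)"
```

```text
q6 at end ~ 0.08 t 11.07
[0.2, -0.1, -0.1] [0.0989, -0.1514, 0.0004] dist 181 56.19116624463427
```

send_rows(steps=[[[0, 0, 0, 0.03, -0.046, 0, 0.04], [0, 0, 0, 0.06, -0.092, 0, 0.04], [0, 0, 0, 0.099, -0.1515, 0, 0.04], [0, 0, 0, 0.099, -0.1515, 0, 0.04], [0, 0, 0, 0.099, -0.1515, 0, 0.04]]])

```text
time: 11.7
tcp_pos: [636.7, -41.6, 111.1]
tool_rot: [0.002, 0.997, -0.071, 0.0]
ft_force: [-0.3, -1.3, -0.5]
width: 56.4
```

```bash
python3 -c "
from h import *
im,c=wfit(0,0,'w6.png')
from cell import observe
s=observe();x,y,z=s['tcp_pos'];print(x,y,z)
b=z+18.8-39.3+46
p=proj(c,cyl(x,y,28,b,b)[:48]);print('pred ring rows',p[:,1].min(),p[:,1].max(),p[:,0].min(),p[:,0].max())
print(proj(c,[[636.5,-42.5,45],[650.5,56,45]]))"
```

```text
636.2686509647492 -42.50245643293645 111.29986314817637
pred ring rows 220.84856381597223 325.66332464358675 228.44015386683276 344.52919069650284
[[286.20262555 217.4719596 ]
 [285.98250197  79.40137138]]
```

View pics/w6.png

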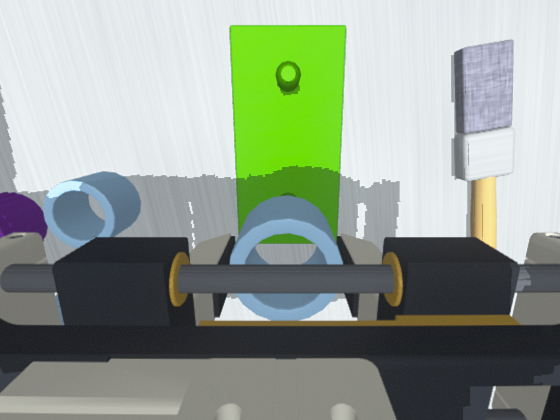

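The far post's top is at about (288.5,73). The held ring's top edge is at row 218.

```bash
python3 -c "
from h import *
from cell import observe
c=cam('wrist',observe())
p=unproj(c,(288.5,73),45);print(p, p-100*np.array([.1425,.99]))
a=unproj(c,(231,26),10);b=unproj(c,(345.5,26),10);print(a,b)
d=(b-a)/np.linalg.norm(b-a);n=np.array([-d[1],d[0]]);print(np.arctan2(d[1],d[0]),(a+b)/2-40*n,(a+b)/2-140*n)
im=cv2.imread('pics/w6.png')[20:330,200:380];cv2.imwrite('pics/w6c.png',cv2.resize(im,None,fx=1.9*1,fy=1.9))
"
```

```text
[652.52820696  58.93083969] [638.27820696 -40.06916031]
[614.94581329 103.12376052] [701.38598406  90.57772422]
-0.14413478151141984 [652.4204492   57.26552025] [638.05682551 -41.69753505]
```

View pics/w6c.png

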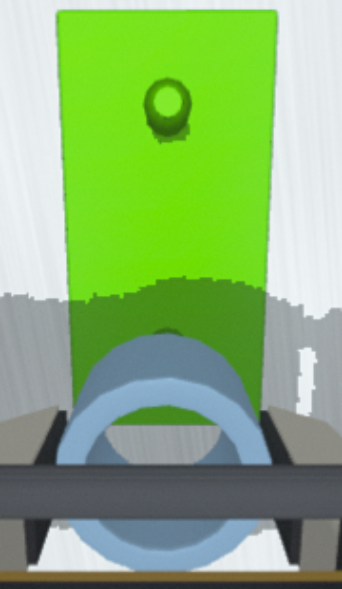

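send_rows(steps=[[[0, 0, 0, 0.001, -0.001, 0.02, 0.04], [0, 0, 0, 0.001, -0.001, 0.04, 0.04], [0, 0, 0, 0.001, -0.001, 0.055, 0.04], [0, 0, 0, 0.001, -0.001, 0.062, 0.04], [0, 0, 0, 0.001, -0.001, 0.062, 0.04]]])

```text
time: 12.38
tcp_pos: [637.1, -42.4, 49.1]
tool_rot: [0.002, 0.997, -0.072, 0.0]
ft_force: [-0.1, 0.3, -0.5]
width: 56.1
```

send_rows(steps=[[[0, 0, 0, 0, -0.001, 0.01, 0.04], [0, 0, 0, 0, -0.001, 0.017, 0.04], [0, 0, 0, 0, -0.001, 0.0175, 0.04], [0, 0, 0, 0, -0.001, 0.0175, 0.04]]])

```text
time: 12.88
tcp_pos: [637.3, -41.4, 31.7]
tool_rot: [0.002, 0.997, -0.072, 0.0]
ft_force: [0.0, -0.3, -1.0]
width: 55.9
```

send_rows(steps=[[[0, 0, 0, 0, 0, 0, 0.085], [0, 0, 0, 0, 0, 0, 0.085], [0, 0, 0, 0, 0, 0, 0.085], [0, 0, 0, 0, 0, -0.02, 0.085], [0, 0, 0, 0, 0, -0.08, 0.0918]]])

```text
time: 13.5
tcp_pos: [635.1, -40.8, 109.1]
tool_rot: [0.002, 0.997, -0.072, -0.004]
ft_force: [0.5, -0.6, 0.4]
width: 90.4
```

```bash
python3 -c "
from h import *
plan(477.5,-21,140,1.57)"
```

```text
q6 at end ~ 1.53 t 13.5
[0.5, 0.2, 81.8] [-0.1589, 0.0032, -0.0109] dist 159 90.42846966607851
```

send_rows(steps=[[[0.1, 0, 10, -0.04, 0.001, -0.01, 0.0918], [0.2, 0, 20, -0.08, 0.002, -0.01, 0.0918], [0.3, 0, 30, -0.12, 0.003, -0.01, 0.0918], [0.4, 0, 40, -0.159, 0.003, -0.01, 0.0918], [0.5, 0, 50, -0.159, 0.003, -0.01, 0.0918]]])

```text
time: 14.12
tcp_pos: [474.7, -20.1, 120.6]
tool_rot: [-0.001, 0.872, -0.489, -0.003]
ft_force: [0.1, -1.2, 0.8]
width: 92.0
```

```bash
python3 -c "
from h import *
plan(477.5,-21,140,-1.2)"
```

```text
q6 at end ~ 1.16 t 14.12
[0.2, 0.3, 10.1] [0.0022, -0.0019, -0.0007] dist 3 91.9768012533745
```

send_rows(steps=[[[0, 0.3, 10, 0.002, -0.002, 0, 0.0918], [0, 0.3, 10, 0.002, -0.002, 0, 0.0918], [0, 0.3, 10, 0.002, -0.002, 0, 0.0918]]])

```text
time: 14.5
tcp_pos: [477.5, -20.8, 120.6]
tool_rot: [0.001, 0.827, -0.562, -0.001]
ft_force: [-0.5, -0.1, -0.6]
width: 91.7
```

```bash
python3 -c "
from h import *
im,c=wfit(0,0,'w7.png')
print(proj(c,[[477.5,-21,46]]))
plan(477.5,-21,37,-1.2)"
```

```text
[[286.66153611 212.50420525]]
q6 at end ~ 1.16 t 14.55
[0.2, 0.0, 0.3] [0.0002, -0.0002, 0.1023] dist 102 91.99505213988135
```

View pics/w7.png

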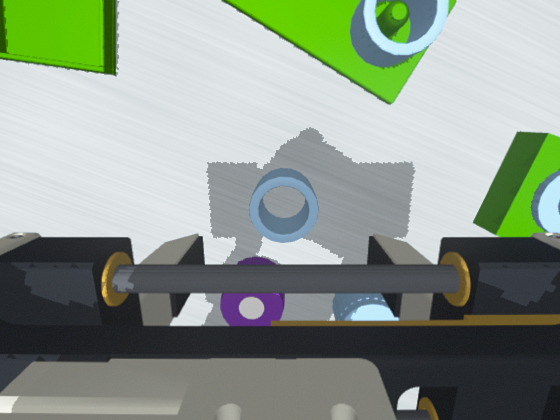

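The collar is on its post. The second collar's ring centre is at (284,208), and the purple decoy is well clear of the jaws.

send_rows(steps=[[[0, 0, 0, -0.002, -0.0025, 0.05, 0.0918], [0, 0, 0, -0.002, -0.0025, 0.095, 0.0918], [0, 0, 0, -0.002, -0.0025, 0.102, 0.0918], [0, 0, 0, -0.002, -0.0025, 0.102, 0.04], [0, 0, 0, -0.002, -0.0025, 0.102, 0.04]]])

```text
time: 15.18
tcp_pos: [480.0, -18.3, 20.1]
tool_rot: [0.0, 0.827, -0.562, 0.0]
ft_force: [1.2, 0.2, -0.5]
width: 76.4
```

send_rows(steps=[[[0, 0, 0, 0, 0, 0, 0.04], [0, 0, 0, 0, 0, 0, 0.04], [0, 0, 0, 0, 0, 0, 0.04]]])

```text
time: 15.55
tcp_pos: [480.8, -18.5, 21.1]
tool_rot: [-0.0, 0.827, -0.562, 0.001]
ft_force: [-0.3, -0.4, 7.7]
width: 56.3
```

```bash
python3 -c "
from h import *
plan(651.5,57.5,130,-.143)"
```

```text
q6 at end ~ 0.23 t 15.55
[-0.0, -0.2, -60.2] [-0.0077, -0.1868, -0.0899] dist 207 56.27156449925664
```

send_rows(steps=[[[0, 0, 0, 0, 0, -0.06, 0.04], [0, 0, -10, 0, -0.03, -0.09, 0.04], [0, 0, -20, -0.002, -0.07, -0.09, 0.04], [0, 0, -30, -0.004, -0.11, -0.09, 0.04], [0, 0, -40, -0.006, -0.15, -0.09, 0.04]]])

```text
time: 16.18
tcp_pos: [618.9, 43.0, 111.5]
tool_rot: [0.0, 0.97, -0.243, 0.001]
ft_force: [-0.4, -0.0, -0.6]
width: 56.4
```

```bash
python3 -c "
from h import *
plan(651.5,57.5,130,-.143)"
```

```text
q6 at end ~ 0.23 t 16.18
[0.0, -0.2, -19.9] [0.022, -0.0282, 0.0004] dist 36 56.396194251007195
```

send_rows(steps=[[[0, 0, -10, 0.011, -0.014, 0, 0.04], [0, 0, -20, 0.022, -0.028, 0, 0.04], [0, 0, -20, 0.022, -0.028, 0, 0.04], [0, 0, -20, 0.022, -0.028, 0, 0.04]]])

```text
time: 16.68
tcp_pos: [650.6, 57.1, 111.3]
tool_rot: [0.001, 0.997, -0.072, 0.001]
ft_force: [0.2, -0.4, -0.2]
width: 56.3
```

```bash
python3 -c "
from h import *
plan(651.5,57.5,130,-.143)
im,c=wfit(0,0,'w8.png')
from cell import read_camera
im=read_camera('scene')[180:330,180:380];cv2.imwrite('pics/s8.png',cv2.resize(im,None,fx=4,fy=4))
"
```

```text
q6 at end ~ 0.23 t 16.68
[0.1, -0.1, -0.1] [0.0008, -0.0005, 0.0001] dist 1 56.26526913679612
```

View pics/w8.png

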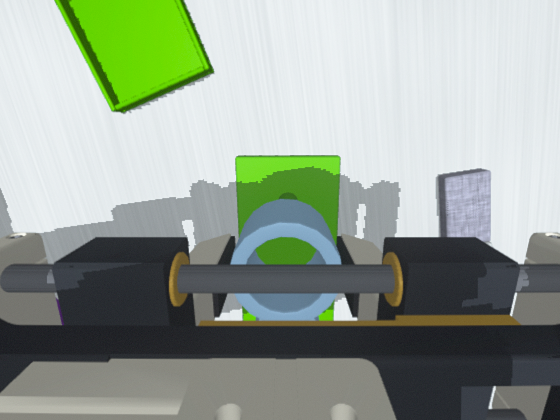

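View pics/s8.png

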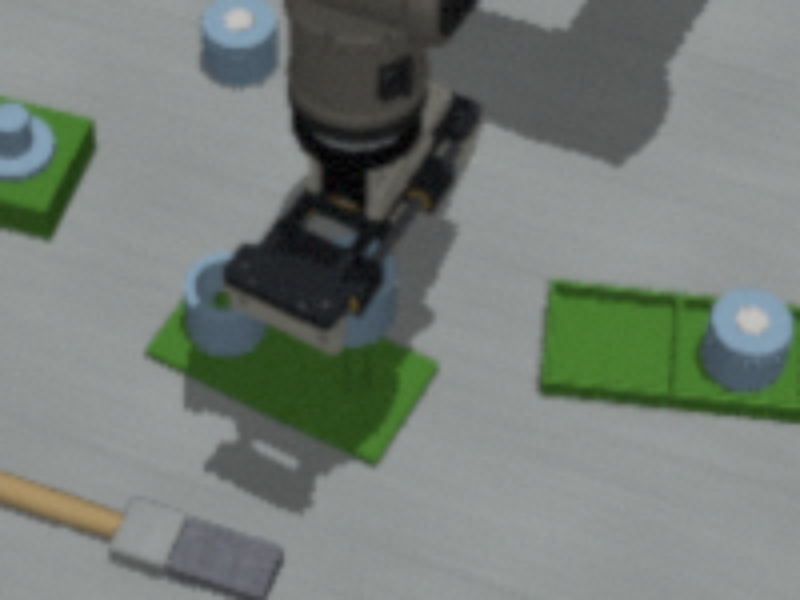

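```bash
python3 -c "
from h import *
from cell import observe
c=cam('wrist',observe())
a=unproj(c,(236.5,156.5),10);b=unproj(c,(340,156.5),10);print(a,b)
d=(b-a)/np.linalg.norm(b-a);n=np.array([-d[1],d[0]]);print((a+b)/2-40*n)"
```

```text
[615.3117256  104.76315196] [702.14946365  92.12218854]
[652.96852824  58.85986349]
```

send_rows(steps=[[[0, 0, 0, 0.001, -0.001, 0.02, 0.04], [0, 0, 0, 0.001, -0.001, 0.04, 0.04], [0, 0, 0, 0.001, -0.001, 0.055, 0.04], [0, 0, 0, 0.001, -0.001, 0.062, 0.04], [0, 0, 0, 0.001, -0.001, 0.062, 0.04]]])

```text
time: 17.4
tcp_pos: [651.8, 57.6, 49.4]
tool_rot: [0.001, 0.997, -0.072, 0.001]
ft_force: [-0.1, -0.4, -0.1]
width: 56.2
```

send_rows(steps=[[[0, 0, 0, 0, 0, 0.01, 0.04], [0, 0, 0, 0, 0, 0.017, 0.04], [0, 0, 0, 0, 0, 0.0175, 0.04], [0, 0, 0, 0, 0, 0.0175, 0.04]]])

```text
time: 17.9
tcp_pos: [651.9, 57.6, 31.9]
tool_rot: [0.001, 0.997, -0.072, 0.001]
ft_force: [0.9, -0.2, -1.1]
width: 56.2
```

send_rows(steps=[[[0, 0, 0, 0, 0, 0, 0.085], [0, 0, 0, 0, 0, 0, 0.085], [0, 0, 0, 0, 0, 0, 0.085], [0, 0, 0, 0, 0, -0.02, 0.085], [0, 0, 0, 0, 0, -0.08, 0.0918]]])

```text
time: 18.52
tcp_pos: [649.5, 57.7, 109.3]
tool_rot: [0.001, 0.997, -0.072, -0.003]
ft_force: [1.1, -0.4, 0.5]
width: 90.2
```

```bash
python3 -c "
from h import *
plan(400.8,-133.5,140,-.143)"
```

```text
q6 at end ~ -0.18 t 18.52
[0.1, 0.4, -0.1] [-0.2187, 0.225, -0.01] dist 314 90.210334507923
```

send_rows(steps=[[[0, 0, 0, -0.04, 0.041, -0.01, 0.0918], [0, 0, 0, -0.083, 0.085, -0.01, 0.0918], [0, 0, 0, -0.126, 0.13, -0.01, 0.0918], [0, 0, 0, -0.169, 0.174, -0.01, 0.0918], [0, 0, 0, -0.2187, 0.225, -0.01, 0.0918]]])

```text
time: 19.15
tcp_pos: [406.3, -129.2, 121.5]
tool_rot: [0.001, 0.997, -0.072, -0.003]
ft_force: [0.6, -1.2, 0.7]
width: 91.6
```

send_rows(steps=[[[0, 0, 0, 0, 0, 0, 0.0918], [0, 0, 0, 0, 0, 0, 0.0918]]])

```text
time: 19.4
tcp_pos: [406.9, -129.5, 122.0]
tool_rot: [0.001, 0.997, -0.072, -0.002]
ft_force: [0.2, 0.1, 0.4]
width: 91.8
```

```bash
python3 -c "
from h import *
im,c=wfit(0,0,'w9.png')
print(proj(c,[[400.8,-133.5,46]]))
plan(400.8,-133.5,37,-.143)"
```

```text
[[279.83559464 218.47300576]]
q6 at end ~ -0.18 t 19.45
[0.2, 0.2, -0.0] [-0.0054, 0.0049, 0.1037] dist 104 91.66668832709988
```

View pics/w9.png

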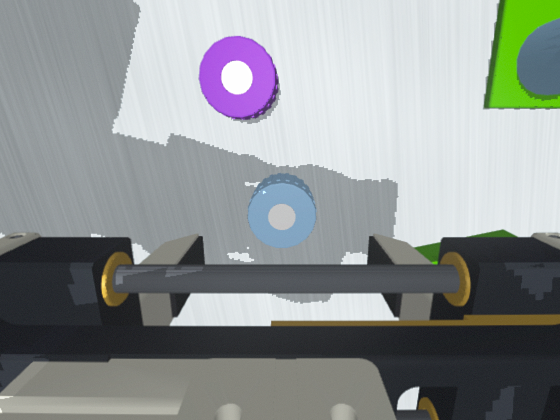

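The blue cap's spot is at (282,216.5), within 2 mm of the prediction. The purple decoy at (237,77) is clear.

send_rows(steps=[[[0, 0, 0, -0.004, 0.004, 0.05, 0.0918], [0, 0, 0, -0.004, 0.004, 0.095, 0.0918], [0, 0, 0, -0.004, 0.004, 0.1035, 0.0918], [0, 0, 0, -0.004, 0.004, 0.1035, 0.04], [0, 0, 0, -0.004, 0.004, 0.1035, 0.04]]])

```text
time: 20.08
tcp_pos: [403.7, -133.0, 19.7]
tool_rot: [0.002, 0.997, -0.071, -0.001]
ft_force: [0.0, -0.2, 0.9]
width: 76.3
```

send_rows(steps=[[[0, 0, 0, 0, 0, 0, 0.04], [0, 0, 0, 0, 0, 0, 0.04], [0, 0, 0, 0, 0, 0, 0.04]]])

```text
time: 20.45
tcp_pos: [404.2, -133.3, 20.5]
tool_rot: [0.002, 0.997, -0.071, 0.0]
ft_force: [-0.0, 1.5, 7.1]
width: 55.8
```

```bash
python3 -c "
from h import *
plan(554.5,207.5,140,.225)"
```

```text
q6 at end ~ 0.13 t 20.45
[0.3, 0.0, -21.1] [0.1003, -0.3583, -0.1023] dist 386 55.76089080621472
```

send_rows(steps=[[[0, 0, 0, 0, 0, -0.06, 0.04], [0, 0, -5, 0.01, -0.035, -0.1023, 0.04], [0, 0, -10, 0.025, -0.09, -0.1023, 0.04], [0, 0, -15, 0.04, -0.145, -0.1023, 0.04], [0, 0, -21, 0.055, -0.2, -0.1023, 0.04]]])

```text
time: 21.08
tcp_pos: [487.7, 58.9, 122.3]
tool_rot: [0.002, 0.994, 0.113, -0.0]
ft_force: [1.2, -0.7, -0.7]
width: 55.9
```

```bash
python3 -c "
from h import *
plan(554.5,207.5,115,.225)"
```

```text
q6 at end ~ 0.13 t 21.07
[0.3, 0.0, 0.1] [0.0985, -0.1299, 0.0254] dist 165 55.94932839052438
```

send_rows(steps=[[[0, 0, 0, 0.033, -0.043, 0, 0.04], [0, 0, 0, 0.066, -0.087, 0.01, 0.04], [0, 0, 0, 0.0985, -0.13, 0.025, 0.04], [0, 0, 0, 0.0985, -0.13, 0.025, 0.04], [0, 0, 0, 0.0985, -0.13, 0.025, 0.04]]])

```text
time: 21.7
tcp_pos: [553.9, 207.3, 96.3]
tool_rot: [0.003, 0.994, 0.113, -0.001]
ft_force: [-0.1, 0.6, -0.1]
width: 55.3
```

```bash
python3 -c "
from h import *
im,c=wfit(0,0,'w10.png')
print(proj(c,[[554.5,207.5,4]]))
plan(554.5,207.5,44,.225)"
```

```text
[[286.97027233 207.15465664]]
q6 at end ~ 0.13 t 21.75
[0.3, 0.1, 0.1] [0.0006, -0.001, 0.0716] dist 72 55.48585925877267
```

View pics/w10.png

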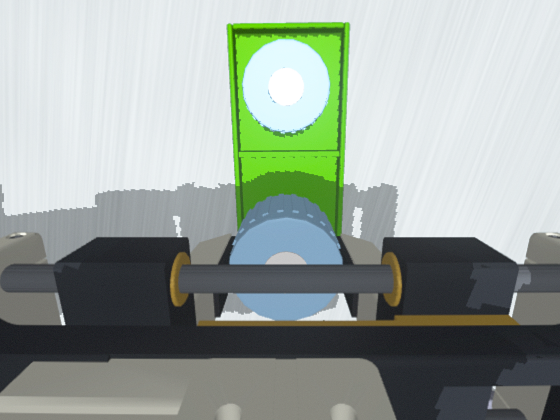

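```bash
python3 -c "
from h import *
from cell import observe
c=cam('wrist',observe())
m=unproj(c,(290,153),18);print(m,m-44.5*np.array([-.228,.974]))
m=unproj(c,(288.5,24),18);print(m-135.5*np.array([-.228,.974]))"
```

```text
[546.40232105 253.56013178] [556.54832105 210.21713178]
[556.04982581 208.04360889]
```

send_rows(steps=[[[0, 0, 0, 0.002, -0.001, 0.03, 0.04], [0, 0, 0, 0.002, -0.001, 0.055, 0.04], [0, 0, 0, 0.002, -0.001, 0.07, 0.04], [0, 0, 0, 0.002, -0.001, 0.0715, 0.04], [0, 0, 0, 0.002, -0.001, 0.0715, 0.04]]])

```text
time: 22.38
tcp_pos: [556.3, 207.6, 26.1]
tool_rot: [0.002, 0.994, 0.113, 0.0]
ft_force: [-0.2, -0.0, -0.8]
width: 55.4
```

send_rows(steps=[[[0, 0, 0, 0, 0, 0, 0.085], [0, 0, 0, 0, 0, 0, 0.085], [0, 0, 0, 0, 0, 0, 0.085], [0, 0, 0, 0, 0, -0.02, 0.085], [0, 0, 0, 0, 0, -0.08, 0.0918]]])

```text
time: 23.0
tcp_pos: [554.1, 207.5, 104.0]
tool_rot: [0.003, 0.994, 0.113, -0.003]
ft_force: [0.7, 0.5, 0.4]
width: 89.9
```

```bash
python3 -c "
from h import *
plan(400,210,230,.225)"
```

```text
q6 at end ~ 0.26 t 23.0
[0.3, 0.4, 0.0] [-0.1504, -0.0364, -0.1062] dist 188 89.93671164082508
```

send_rows(steps=[[[0, 0, 0, -0.02, 0, -0.05, 0.0918], [0, 0, 0, -0.07, -0.015, -0.09, 0.0918], [0, 0, 0, -0.12, -0.03, -0.106, 0.0918], [0, 0, 0, -0.17, -0.036, -0.106, 0.0918], [0, 0, 0, -0.2, -0.036, -0.106, 0.0918]]])

```text
time: 23.62
tcp_pos: [349.4, 198.5, 211.8]
tool_rot: [0.003, 0.994, 0.113, -0.003]
ft_force: [-0.1, 0.3, -0.0]
width: 92.0
```

```bash
python3 - <<'E'
from h import *
from cell import *
ims={n:read_camera(n) for n in('top','scene')}
for n in ims: cv2.imwrite(f'pics/{n}9.png',ims[n])
rk={'tray':(545.5,251.5,.228),'post':(645,7.8,-.143),'blk':(572.7,-282.5,.058)}
cv2.imwrite('pics/f1.png',cv2.resize(ims['top'][130:230,145:450],None,fx=2.6,fy=2.6,interpolation=cv2.INTER_CUBIC))
cv2.imwrite('pics/f2.png',cv2.resize(ims['scene'][170:320,120:400],None,fx=2.85,fy=2.85,interpolation=cv2.INTER_CUBIC))
E
```

```text
(no output)
```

View pics/f1.png

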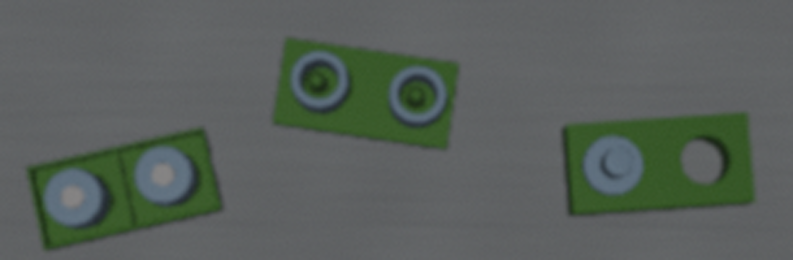

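View pics/f2.png

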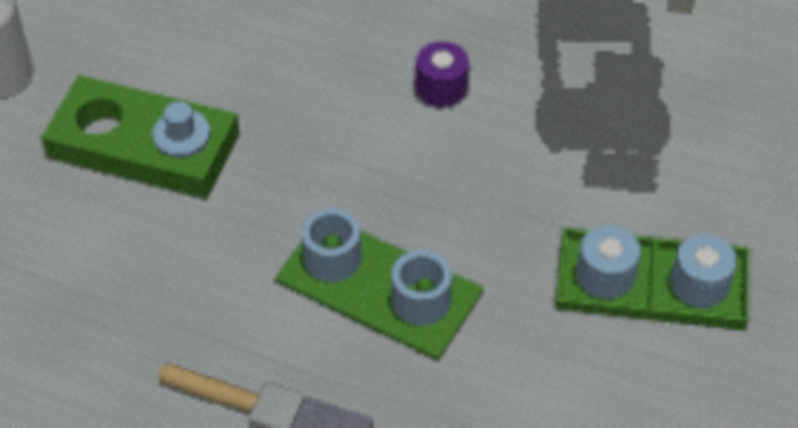

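```bash
python3 -c "
from cell import *
print(observe()['qvel'].round(3));print(finish_job())"
```

```text
[-0.013  0.053 -0.083 -0.002 -0.022 -0.004]
the job is handed in; nothing more can be done
None
```

I sorted all five closures into the green racks and handed the job in at about 24 s of the 120 s allowed; no verdict was reported.

- **Placement:** each cap is in its own tray bay, each collar is over its own post, and the stopper is stem-down in the hole nearer the post rack. I did not touch the purple decoy cap.
- **Last checks:** the final top and scene pictures show all five upright and seated, with the gripper empty and clear above the bench. I judged this by eye and did not re-measure final positions. Apart from a steady 6–8 N reading while the fingers closed on the caps and collars, forces stayed near zero. I steered clear of both bottles but did not compare their positions with the start.
- **Disagreements:**
  - The wrist camera's positions ran about 2–6 mm higher in y than the fixed cameras'. I aimed between the two.
  - My first aim for the stopper's hole was also 5 mm off in x because of a sign slip, which I corrected before lowering it.
  - The arm still showed small residual joint speeds (up to 0.08 rad/s) when I handed in.

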